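# Clamp a concrete core in its V-block holder

### The job

Get the concrete core ready for end grinding: push it with the fingertips along its V-blocks until its end sits fully home against the upright stop plate, then push the toggle clamp's handle over and down until it snaps past centre and stays locked, with the rubber tip pressing on the core. Do not pick the core up or knock it out of the V-blocks, and leave everything else on the bench where it stands.

Things in the scene. Friction and masses are not known exactly. Their poses are not given: they have to be found in the camera images.
- fixture: Core holder, bolted down: base plate 210 x 190 x 12 mm with two V-blocks in line, a stop plate and a side clamp. Origin: on the bench below the core's axis; x along the core towards the stop, y towards the clamp, z up. Plate: x -105 to 105, y -50 to 140 mm. V-blocks: x -42 to 3 and 20 to 65, y -35 to 35, 49 mm high; behind x -42 it is open down to the plate. Clamp: plane x = 30, riser y 48 to 130.
- stop_face (a point): Point on the stop plate's face (holder x = 75 mm; plate 74 mm wide, 78 mm high) where the core's axis meets it, 57 mm above the bench. The core is fully home when its end touches this face: its centre is then 60 mm back from here.
- core: The drilled concrete core: plain grey cylinder 50 mm in diameter, 120 mm long, about 0.55 kg, lying loose in the V-blocks, axis 57 mm above the bench. Origin at its centre (half-way along, on its axis); x along its axis. It starts 15 to 42 mm short of the stop plate and slides along the V at about 3 to 9 N.
- clamp_handle (a joint): Angle of the clamp handle, rad: 0 = open, standing up, 1.40 rad above level; 1.30 = locked, lying over away from the core (towards holder +y), 0.10 rad above level. Sprung over centre: below about 0.8 it springs back to 0, above it snaps to 1.30. Pushing it over takes about 7 N at the grip at first, less towards centre. It swings the clamp arm down onto the core.
- handle_pivot (a point): The handle's hinge axis (parallel to the holder's x), at x 30, y 105, z 91.5 mm in the holder's frame. The handle is a straight bar from here, 131 mm long: flat strips, 20 mm wide together, to 46 mm, then a round black grip 17 to 20 mm thick.
- grip (a point): Point on the centre line of the handle's grip, 95 mm from the pivot; moves with the handle. Clamp open: 185 mm above the bench, holder y 121 mm; locked: 101 mm high, y 200 mm. While open, the clamp arm stands up on the core side of the handle, up to 170 mm high, y 35 to 85 mm; above it the core side of the grip is free.
- pad: The clamp's rubber tip, 16 mm across, 10 mm thick, at the end of the clamp arm; origin at its centre, z axis along its spindle. Up in the air when the clamp is open; locked, it bears down on the top of the core, over its axis, at holder x +30 mm, with about 7 N.
- jar_a: Bystander: clear glass jar with a cork stopper, 45 mm across, 111 mm tall, to the right of the core holder. Origin at the middle of its underside.
- short_core: Bystander: short piece of concrete core standing on end, 50 mm across, 75 mm tall, to the right of the core holder. Origin at the middle of its underside.
- cube: Bystander: 50 mm concrete cube standing beyond the clamp handle, left of the stop plate. Origin at the middle of its underside.
- spanner: Bystander: open-ended spanner 140 mm long lying left of the holder, on the robot's side of the handle. Origin at the middle of its length, on its underside.
- jar_b: Bystander: lower glass jar with a cork stopper, 45 mm across, 96 mm tall, well to the left or right of the holder. Origin at the middle of its underside.
- jar_c: Bystander: glass jar with a cork stopper, 45 mm across, 111 mm tall, well to the left or right of the holder. Origin at the middle of its underside.
- tub_a: Bystander: clear round plastic tub with a lid, 100 mm across, 48 mm tall, well to the left or right of the holder. Origin at the middle of its underside.
Mind the look-alikes: they are no part of the job. What is shaped like the core but purple is not meant.

How it is judged:
By the outcome, as a careful person would: the job done as asked, in the order asked, and still so for the second after the job is handed in, with the robot touching nothing.
It also fails if it takes over 54 s, if anything falls off the work surface, if the arm or the gripper's body presses on something with over 40 N, if the wrist force passes 120 N, or if a joint passes its speed limit or range.

### The arm

A 7-joint arm with a two-finger parallel gripper is mounted at the origin on the work surface. World frame = base frame: x ahead of the robot, y to its left, z up, the work surface at z = 0. Lengths are in m, angles in rad, forces in N, time in s.
With the tool pointing down it reaches from about 0.4 to 0.875 m from the base axis. Payload 6.5 kg.
Tool frame: the origin (TCP) lies at the very end of the fingers, on their centre line; the grasp point (between the pads) lies 19 mm behind it; z points along the fingers, y is the direction in which the jaws open and shut (so a half turn about z gives the same grasp; the last joint's range is limited). The gripper opens to 88 mm and grips with 3 to 60 N. Pads are 18 mm wide; open, the fingers measure 123 mm over their backs; the gripper's body (75 mm by 187 mm) begins 45 mm behind the grasp point.
Start: joints at [-1.396, 0.536, -0.004, 1.538, 0.003, 1.067, -0.071], TCP at [0.155, 0.631, 0.239] pointing down, gripper open.
Joint ranges: [-2.7, 2.7], [-0.37, 2.16], [-1.27, 1.26], [0.24, 2.4], [-1.31, 4.45], [0.19, 1.91], [-2.76, 2.76]. Speed limits (rad/s): [2.39, 2.39, 3.14, 3.14, 3.14, 3.14, 3.14].

### API

Orientations are given as a unit quaternion [w, x, y, z].
In Python, from bench import observe, grab_frame, job_done gives the robot as it stands. The module is installed in compiled form; this text tells all that it offers.
- The arm moves only by the tool servo_tool, never from a script. Its arguments are lists of equal length, an entry for each row: "fingers": the opening, from -1 (shut) to 1 (fully open); "offset": the shift along the tool's x, y, z in mm, a list of three; "dr": the turn, a rotation vector about the tool's x, y, z in degrees, a list of three. A call has 1 to 8 rows; each row is the pose to reach, as a shift and turn from the pose commanded when the call began, along the tool's axes at that moment; what a row does not reach only later rows make up. A row lasts 1/10 s, in which the tool goes at most 50 mm and 8.59 degrees, less where a joint would pass 70% of its speed; a pose out of reach is approached as far as the arm can. A call with a gripper value outside its range is refused whole. The fingers move at their own pace and stop on an object; "squeeze" is the grip in N (left out, the last holds). Time passes only in rows, so rows that repeat a pose let the fingers close. It gives the time, the measured TCP pose, the force and the opening at its end, in the units of the state.
- observe(): the state, without advancing time (a new reading comes with each control period).
- grab_frame(name): name is "side" or "top"; returns a dict with "image" (480x640x3 uint8, red, green, blue), "fx", "fy", "cx", "cy" (pixels), "distortion" ([k1, k2, p1, p2, k3] as OpenCV has them; the pictures are not rectified), "R" (3x3) and "t" (3): a world point X has camera coordinates R X + t. Camera axes: x right, y down, z forward; pixel columns grow to the right and rows downward; lengths in m; the calibration is good to about 2 mm. A picture is of the moment at which its call begins. There is no depth.
- job_done(): hands the job in, once; it reports no verdict.
The state is a dict: "t": time; "joint_positions": joint angles; "joint_vel": joint speeds; "tau": joint torques, N m; "position": TCP position; "tcp_rot": TCP orientation; "ft_force": force on the tool from outside, world axes, zero at the start; "moment": the same for the moment, N m; "gripper_width": opening from 0.0 (shut) to 1.0 (fully open).
Only numpy, scipy, OpenCV 4.12 (cv2) and the standard library are available. Lean on these libraries where they do the work, as an engineer would, in place of code of your own. Each camera call takes 0.05 s, during which the arm holds its last target.

## Working session

There is one attempt and no reset: what is moved stays moved. The work goes in short steps, Python scripts to look and compute and a tool call to move; the robot and the scene stay as the last step left them, time stands still between calls to the robot, and variables do not carry over. Pictures are saved under pics/ and viewed, and the job is handed in when it is done.

Besides the shell and the picture viewer there is one more tool, called after "Emit:" as name(argument=value, ...) on one line, values as JSON. servo_tool: Moves the arm, as the interface text tells. Its arguments: {"type":"object","properties":{"fingers":{"type":"array","items":{"type":"number"}},"offset":{"type":"array","items":{"type":"array","items":{"type":"number"}}},"dr":{"type":"array","items":{"type":"array","items":{"type":"number"}}},"squeeze":{"type":"number"}},"required":["fingers","offset","dr"]}

```bash
mkdir -p pics; cat > h.py <<'E'
import numpy as np, cv2
from bench import observe, grab_frame, job_done
def snap(name,fn):
    f=grab_frame(name); cv2.imwrite('pics/'+fn+'.png',cv2.cvtColor(f['image'],cv2.COLOR_RGB2BGR))
    np.save('pics/'+fn+'.npy',f,allow_pickle=True); return f
def load(fn): return np.load('pics/'+fn+'.npy',allow_pickle=True).item()
def K(f): return np.array([[f['fx'],0,f['cx']],[0,f['fy'],f['cy']],[0,0,1.]])
def ray(f,uv):
    p=cv2.undistortPoints(np.array([[uv]],float),K(f),np.array(f['distortion'],float))[0,0]
    R=np.array(f['R']);t=np.array(f['t']); return -R.T@t, R.T@np.array([p[0],p[1],1.])
def onz(f,uv,z):
    o,d=ray(f,uv); return o+d*(z-o[2])/d[2]
def proj(f,X):
    r,_=cv2.Rodrigues(np.array(f['R'],float))
    return cv2.projectPoints(np.array(X,float).reshape(-1,1,3),r,np.array(f['t'],float),K(f),np.array(f['distortion'],float))[0][:,0]
E
python3 - <<'E'
from h import *
for n in('top','side'):
    f=snap(n,n+'0'); print(n,-np.array(f['R']).T@f['t'],f['R'][2],f['fx'])
s=observe();print(s)
E
```

```text
top [ 0.23518765 -0.03824629  1.5339862 ] [ 0.20122756 -0.00987025 -0.97949479] 611.6687662407904
side [-0.27664011 -0.86071885  1.11364568] [ 0.54109882  0.54106099 -0.64378962] 552.6813722592001
{'t': 0.1, 'joint_positions': array([-1.39618296,  0.53706845, -0.00441758,  1.53872438,  0.00264872,
        1.06730404, -0.07121823]), 'joint_vel': array([ 0.0007439 , -0.00170965, -0.00099764, -0.00375492, -0.00024927,
        0.00121817,  0.00098271]), 'tau': array([ 1.91580228e-03, -5.72078133e+01,  9.93472114e-01, -2.52227694e+01,
       -5.61935536e-02,  1.35334488e-02,  3.97391500e-05]), 'position': array([0.15493127, 0.63072105, 0.23796061]), 'tcp_rot': array([-7.85918155e-06,  1.20086721e-01,  9.92763122e-01, -7.49775798e-04]), 'ft_force': array([ 0.23372427,  0.0776898 , -0.76186364]), 'moment': array([ 0.01617991, -0.02030725,  0.03618441]), 'gripper_width': 0.999226200583031}
```

```bash
ls pics
```

```text
side0.npy
side0.png
top0.npy
top0.png
```

View pics/top0.png

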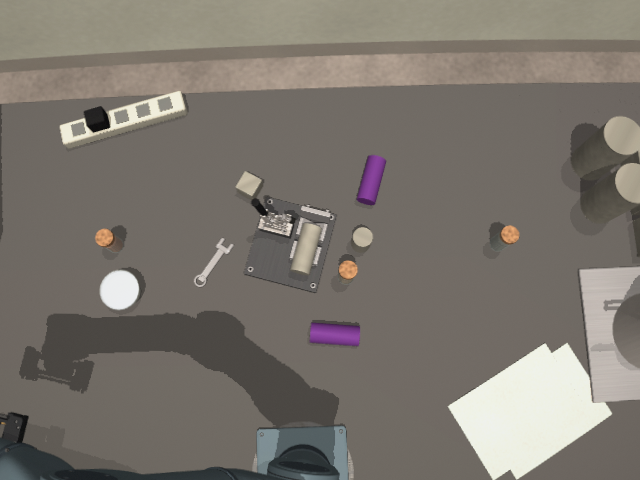

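View pics/side0.png

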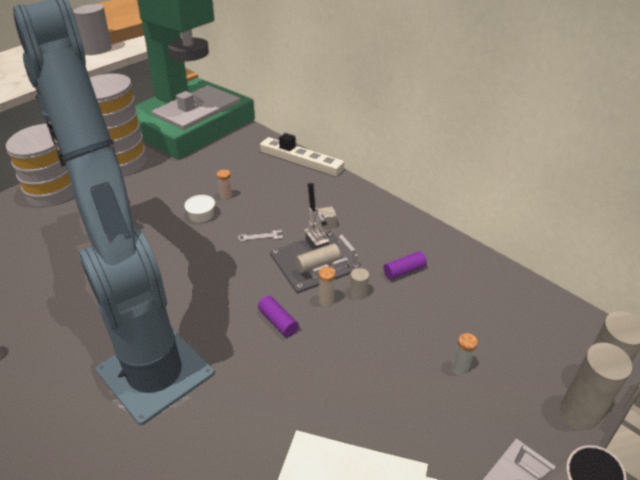

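The top view shows the fixture plate at about (245–336, 198–292), with the core at about (306,248). The black grip is at about (259,207), the jar at (348,270), the short core at (362,237) and the cube at (249,184). I'll zoom in on both views.

```bash
python3 - <<'E'
from h import *
a=cv2.imread('pics/top0.png')[170:310,220:390]; cv2.imwrite('pics/top0z.png',cv2.resize(a,None,fx=4.2,fy=4.2,interpolation=cv2.INTER_CUBIC))
a=cv2.imread('pics/side0.png')[170:310,240:400]; cv2.imwrite('pics/side0z.png',cv2.resize(a,None,fx=4.2,fy=4.2,interpolation=cv2.INTER_CUBIC))
E
```

```text
(no output)
```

View pics/top0z.png

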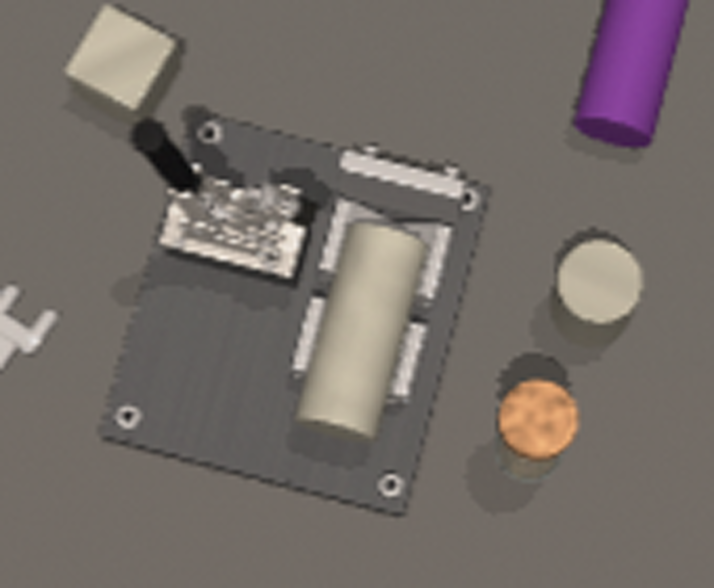

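View pics/side0z.png

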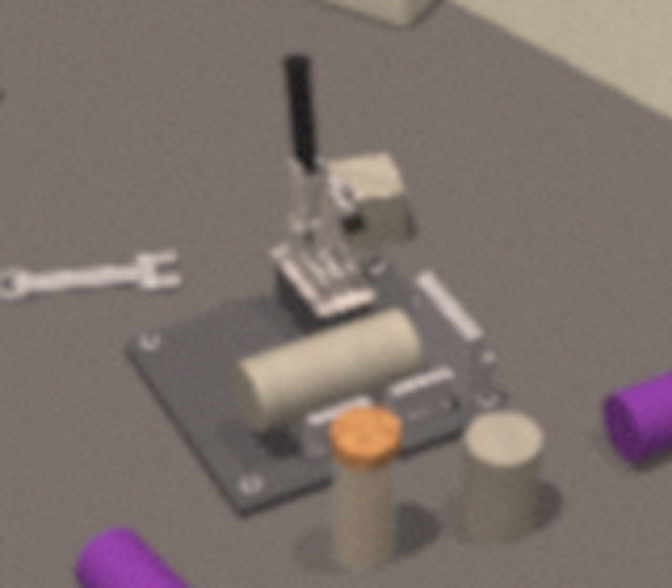

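Zoomed top view: plate corners (zoom pixels) are near-left (103,438), near-right (405,515) and far-right (490,186). The four screws are at (127,416), (391,485), (467,198) and (210,132). The core runs from (337,432) to (388,235). I'll fit the fixture pose from these.

```bash
python3 - <<'E'
from h import *
f=load('top0');g=load('side0')
tz=lambda u,v:(220+(u+.5)/4.2-.5,170+(v+.5)/4.2-.5)
sz=lambda u,v:(240+(u+.5)/4.2-.5,170+(v+.5)/4.2-.5)
T={'NL':(103,438),'NR':(405,515),'FR':(490,186),'sNL':(127,416),'sNR':(391,485),'sFR':(467,198),'sFL':(210,132)}
P={k:onz(f,tz(*v),.012) for k,v in T.items()}
for k in P: print(k,P[k].round(4))
S={'NL':(128,348),'NR':(243,515),'sNL':(149,341),'sNR':(251,485)}
for k,v in S.items(): print('side',k,onz(g,sz(*v),.012).round(4))
A=(P['sNR']+P['sNL'])/2;B=(P['sFR']+P['sFL'])/2
print(np.linalg.norm(P['NL']-P['NR']),np.linalg.norm(P['FR']-P['NR']))
M=(A+B)/2; # screw centre = holder (0,45)
dx=(P['sFR']-P['sNR'])+(P['sFL']-P['sNL']);dy=(P['sNL']-P['sNR'])+(P['sFL']-P['sFR'])
a1=np.arctan2(dx[1],dx[0]);a2=np.arctan2(-dy[0],dy[1]);print('yaw',np.degrees([a1,a2]))
e=P['FR']-P['NR'];print(np.degrees(np.arctan2(e[1],e[0])));e=P['NL']-P['NR'];print(np.degrees(np.arctan2(-e[0],e[1])))
th=(a1+a2)/2;ux=np.array([np.cos(th),np.sin(th),0]);uy=np.array([-ux[1],ux[0],0])
O=M-.045*uy;O[2]=0
for k,h in {'NL':(-105,140),'NR':(-105,-50),'FR':(105,-50)}.items(): print(k,'loc',((P[k]-O)@ux).round(4),((P[k]-O)@uy).round(4),h)
print('O',O)
# core ends: near-top edge and far-top
for k,uv,z in (('near end top',(337,432),.065),('far top',(388,233),.082)):
    q=onz(f,tz(*uv),z)-O;print(k,q@ux,q@uy)
for k,uv,z in (('sidestep near top of core end',(243,366),.075),('far',(402,312),.082)):
    q=onz(g,sz(*uv),z)-O;print(k,q@ux,q@uy)
for k,uv in(('jar',(538,418)),('short',(599,281))):
    z=.111 if k=='jar' else .075
    q=onz(f,tz(*uv),z)-O;print(k,q@ux,q@uy)
q=onz(f,tz(148,131),.220)-O;print('handle tip',q@ux,q@uy)
print('grip side tip',[ (onz(g,sz(297,62),.22)-O)@u for u in(ux,uy)])
E
```

```text
NL [0.4866 0.1294 0.012 ]
NR [ 0.4336 -0.05    0.012 ]
FR [ 0.6341 -0.1096  0.012 ]
sNL [0.4995 0.1148 0.012 ]
sNR [ 0.452  -0.0423  0.012 ]
sFR [ 0.6271 -0.0952  0.012 ]
sFL [0.6747 0.061  0.012 ]
side NL [0.4902 0.1224 0.012 ]
side NR [ 0.4354 -0.0567  0.012 ]
side sNL [0.5058 0.1175 0.012 ]
side sNR [ 0.4583 -0.04    0.012 ]
0.18712851253239823 0.2091585177569572
yaw [-16.9175978  -16.90215342]
-16.532180047331416
-16.452004340170866
NL loc -0.1082 0.1374 (-105, 140)
NR loc -0.1067 -0.0498 (-105, -50)
FR loc 0.1024 -0.0484 (105, -50)
O [ 0.55023205 -0.0334809   0.        ]
near end top -0.07676747330872467 -0.0009667782755758682
far top 0.04135505584366021 -0.0002462236399593011
sidestep near top of core end -0.06775409685949732 0.012817780343512108
far 0.04885700562590864 0.004567500817023523
jar -0.04722478572692097 -0.11102429201121161
short 0.04666601816747109 -0.12595569323377948
handle tip 0.03025115558689323 0.1282354986048662
grip side tip [np.float64(0.03171523400377163), np.float64(0.12501504246757383)]
```

```bash
cat >> h.py <<'E'
from scipy.spatial.transform import Rotation as Ro
O=np.array([.549,-.033,0]);th=np.radians(-16.9)
ux=np.array([np.cos(th),np.sin(th),0]);uy=np.array([-ux[1],ux[0],0]);uz=np.array([0,0,1.])
H=np.stack([ux,uy,uz],1)
def w(p): return O+H@(np.array(p)/1000)
def rot(s): return Ro.from_quat(np.array(s['tcp_rot'])[[1,2,3,0]])
def st():
    s=observe();print('t',round(s['t'],2),'hold mm',((s['position']-O)@H*1000).round(1),'F',(s['ft_force']@H).round(1),'hdg y',np.degrees(np.arctan2(*rot(s).as_matrix()[[1,0],1])).round(2),'w',round(s['gripper_width'],3));return s
def off(s,p,p0=None): return (rot(s).inv().apply(w(p)-(s['position'] if p0 is None else p0))*1000).round(1)
E
python3 - <<'E'
from h import *
s=st(); print(off(s,(-105,8,239)), w((-105,8,239)))
wp=np.array([.40,.35,.239]);print(rot(s).inv().apply(wp-s['position'])*1000, np.linalg.norm(wp))
E
```

```text
t 0.1 hold mm [-570.   520.5  238. ] F [ 0.2  0.1 -0.8] hdg y 76.21 w 0.999
[-4.365e+02 -5.369e+02 -2.000e-01] [0.45086019 0.00517824 0.239     ]
[-304.93454005 -214.1927809    -0.66996641] 0.5827701090481563
```

Emit:
servo_tool(fingers=[-1,-1,-1,-1,-1,-1,-1,-1], offset=[[-38,-27,0],[-76,-54,0],[-114,-80,0],[-152,-107,0],[-190,-134,0],[-229,-160,0],[-267,-187,0],[-305,-214,0]], dr=[[0,0,0.5],[0,0,1],[0,0,1.5],[0,0,2],[0,0,2.5],[0,0,3],[0,0,3.1],[0,0,3.1]])

```text
t: 0.9
position: [0.401, 0.3489, 0.2386]
tcp_rot: [-0.0, 0.147, 0.989, -0.0]
ft_force: [1.0, 0.8, -0.5]
gripper_width: 0.296
```

```bash
python3 - <<'E'
from h import *
s=st(); print(s['position'],off(s,(-105,8,200)),s['joint_positions'].round(2))
E
```

```text
t 0.9 hold mm [-252.6  322.4  238.6] F [ 0.8  1.1 -0.5] hdg y 73.1 w 0.296
[0.40103342 0.34890678 0.23856534] [-147.6 -314.4   38.6] [-0.89  0.33  0.11  1.86 -0.04  0.95  0.51]
```

Emit:
servo_tool(fingers=[-1,-1,-1,-1,-1,-1,-1,-1], offset=[[-20,-43,0],[-40,-86,0],[-60,-129,0],[-80,-172,5],[-100,-215,10],[-120,-255,20],[-135,-290,30],[-147,-314,39]], dr=[[0,0,0],[0,0,0],[0,0,0],[0,0,0],[0,0,0],[0,0,0],[0,0,0],[0,0,0]])

```text
t: 1.7
position: [0.4491, 0.0046, 0.1993]
tcp_rot: [-0.0, 0.148, 0.989, -0.0]
ft_force: [-0.1, 0.2, 0.2]
gripper_width: 0.001
```

Emit:
servo_tool(fingers=[-1,-1], offset=[[0,0,20],[0,0,60]], dr=[[0,0,0],[0,0,0]])

```text
t: 1.9
position: [0.4518, 0.0066, 0.1407]
tcp_rot: [0.003, 0.148, 0.989, 0.001]
ft_force: [1.1, 0.9, 0.4]
gripper_width: 0.001
```

```bash
python3 - <<'E'
from h import *
s=st(); print(s['position'],off(s,(-105,8,52)),s['joint_positions'].round(2))
for n in('top','side'):
    f=snap(n,n+'1')
a=cv2.imread('pics/top1.png')[170:310,220:390];b=cv2.imread('pics/side1.png')[170:310,220:390]
cv2.imwrite('pics/z1.png',cv2.resize(np.hstack([a,b]),None,fx=2.3,fy=2.3,interpolation=cv2.INTER_CUBIC))
E
```

```text
t 1.9 hold mm [-104.5    9.7  140.7] F [0.8 1.2 0.4] hdg y 72.97 w 0.001
[0.4517904  0.00662235 0.14068649] [ 0.9 -1.9 88.7] [-0.34  0.36  0.27  2.14 -0.15  0.65  1.31]
```

View pics/z1.png

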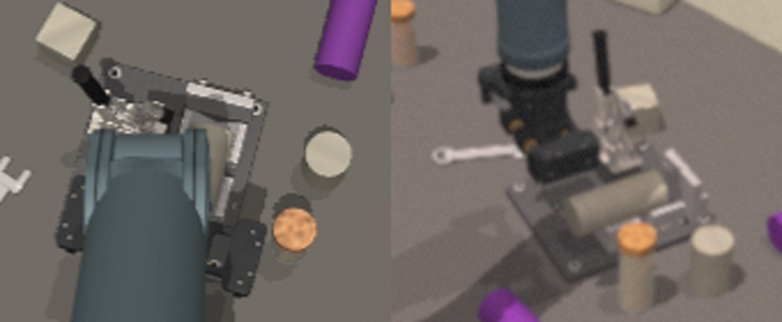

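The gripper is above and behind the core's near end, clear of the jar, which sits just right of the gripper body at about (295,230) in the crop. I'll lower it to z ≈ 54 mm.

Emit:
servo_tool(fingers=[-1,-1,-1,-1], offset=[[0,0,30],[0,0,65],[0,0,86],[0,0,86]], dr=[[0,0,0],[0,0,0],[0,0,0],[0,0,0]])

```text
t: 2.4
position: [0.4483, 0.0077, 0.0529]
tcp_rot: [-0.002, 0.147, 0.989, -0.0]
ft_force: [0.0, -0.3, 0.4]
gripper_width: 0.005
```

```bash
python3 - <<'E'
from h import *
s=st(); print(off(s,(-54,8,54)),s['joint_positions'].round(2))
E
```

```text
t 2.4 hold mm [-108.1    9.7   52.9] F [ 0.1 -0.3  0.4] hdg y 73.13 w 0.005
[-54.1  -1.7  -1.3] [-0.28  0.54  0.2   2.17 -0.23  0.45  1.38]
```

Emit:
servo_tool(fingers=[-1,-1,-1,-1,-1,-1,-1,-1], offset=[[-5,0,0],[-10,0,0],[-14,0,0],[-18,0,0],[-22,0,0],[-26,0,0],[-30,0,0],[-34,0,0]], dr=[[0,0,0],[0,0,0],[0,0,0],[0,0,0],[0,0,0],[0,0,0],[0,0,0],[0,0,0]])

```text
t: 3.2
position: [0.4771, -0.001, 0.0529]
tcp_rot: [-0.005, 0.146, 0.989, 0.0]
ft_force: [-11.8, 3.8, 10.1]
gripper_width: 0.004
```

```bash
python3 - <<'E'
from h import *
s=st()
E
```

```text
t 3.2 hold mm [-78.1   9.7  52.9] F [-12.4   0.2  10.1] hdg y 73.16 w 0.004
```

Emit:
servo_tool(fingers=[-1], offset=[[0,0,0]], dr=[[0,0,0]])

```text
t: 3.3
position: [0.4787, -0.0015, 0.053]
tcp_rot: [-0.004, 0.147, 0.989, 0.0]
ft_force: [-5.7, 2.6, 3.0]
gripper_width: 0.003
```

```bash
python3 - <<'E'
from h import *
s=st()
f=snap('side','side2');a=f['image'][190:300,240:390,::-1]
cv2.imwrite('pics/z2.png',cv2.resize(a,None,fx=5,fy=5,interpolation=cv2.INTER_CUBIC)); st()
E
```

```text
t 3.3 hold mm [-76.5   9.6  53. ] F [-6.2  0.8  3. ] hdg y 73.14 w 0.003
t 3.35 hold mm [-76.2   9.6  53. ] F [-6.9  0.3  2.1] hdg y 73.13 w 0.003
```

View pics/z2.png

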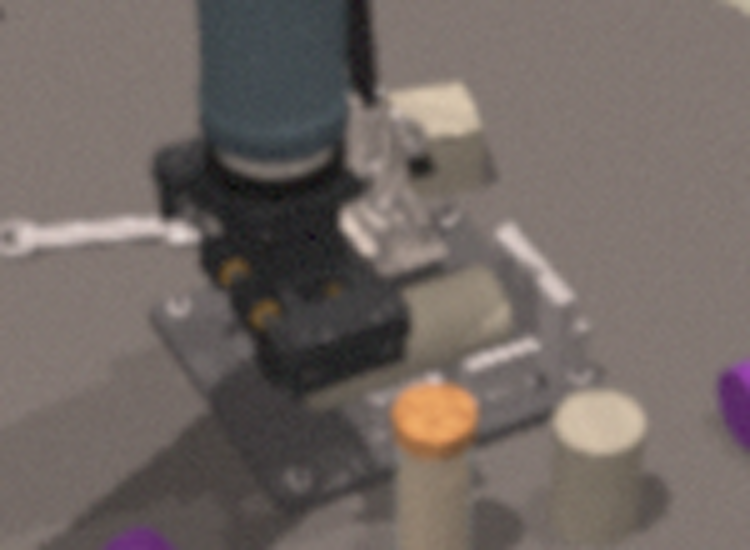

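The core is still level in its V-blocks, its far end at crop pixel (490,300) and short of the stop. The side force is about 6–7 N, which fits sliding. I'll continue slowly.

Emit:
servo_tool(fingers=[-1,-1,-1,-1,-1,-1], offset=[[-2,0,0],[-4,0,0],[-6.5,0,0],[-9,0,0],[-11.5,0,0],[-14,0,0]], dr=[[0,0,0],[0,0,0],[0,0,0],[0,0,0],[0,0,0],[0,0,0]])

```text
t: 3.95
position: [0.4897, -0.0049, 0.0528]
tcp_rot: [-0.006, 0.146, 0.989, 0.0]
ft_force: [-13.2, 5.2, 12.0]
gripper_width: 0.009
```

```bash
python3 - <<'E'
from h import *
s=st();print(s['joint_positions'].round(2))
E
```

```text
t 3.95 hold mm [-64.9   9.6  52.8] F [-14.1   1.1  12. ] hdg y 73.16 w 0.009
[-0.24  0.59  0.2   2.07 -0.23  0.52  1.4 ]
```

Emit:
servo_tool(fingers=[-1,-1,-1,-1,-1], offset=[[-1.5,0,0],[-3,0,0],[-4.5,0,0],[-6,0,0],[-6,0,0]], dr=[[0,0,0],[0,0,0],[0,0,0],[0,0,0],[0,0,0]])

```text
t: 4.45
position: [0.4993, -0.0079, 0.0531]
tcp_rot: [-0.002, 0.147, 0.989, -0.0]
ft_force: [-4.0, 1.2, -1.5]
gripper_width: 0.005
```

```bash
python3 - <<'E'
from h import *
s=st()
E
```

```text
t 4.45 hold mm [-54.9   9.6  53.1] F [-4.2 -0.  -1.5] hdg y 73.12 w 0.005
```

Emit:
servo_tool(fingers=[-1,-1,-1,-1], offset=[[-1.5,0,0],[-3,0,0],[-4,0,0],[-4,0,0]], dr=[[0,0,0],[0,0,0],[0,0,0],[0,0,0]])

```text
t: 4.85
position: [0.5, -0.0081, 0.0529]
tcp_rot: [-0.005, 0.147, 0.989, 0.0]
ft_force: [-14.4, 4.7, 10.0]
gripper_width: 0.006
```

```bash
python3 - <<'E'
from h import *
s=st()
E
```

```text
t 4.85 hold mm [-54.1   9.6  52.9] F [-15.1   0.4  10. ] hdg y 73.15 w 0.006
```

Emit:
servo_tool(fingers=[-1,-1,-1,-1], offset=[[-1.5,0,0],[-3,0,0],[-3,0,0],[-3,0,0]], dr=[[0,0,0],[0,0,0],[0,0,0],[0,0,0]])

```text
t: 5.25
position: [0.4999, -0.0081, 0.0527]
tcp_rot: [-0.008, 0.146, 0.989, 0.0]
ft_force: [-22.5, 7.2, 16.6]
gripper_width: 0.004
```

```bash
python3 - <<'E'
from h import *
s=st()
f=snap('side','side3');a=f['image'][190:300,240:390,::-1]
g=snap('top','top3');b=g['image'][190:300,240:390,::-1]
cv2.imwrite('pics/z3.png',cv2.resize(np.vstack([a[:60+40],b[:100]]),None,fx=3,fy=3,interpolation=cv2.INTER_CUBIC)); st()
E
```

```text
t 5.25 hold mm [-54.2   9.6  52.7] F [-23.6   0.4  16.6] hdg y 73.17 w 0.004
t 5.35 hold mm [-54.2   9.6  52.6] F [-21.9  -0.4  17. ] hdg y 73.17 w 0.008
```

View pics/z3.png

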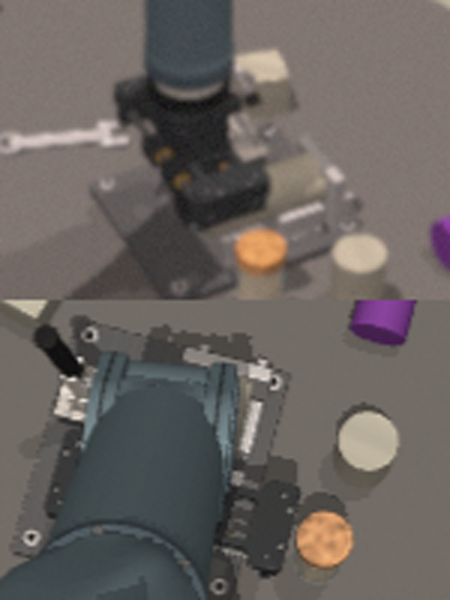

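Firm stop: the TCP holds at holder x −54.2 mm (−54 expected when home) while the force climbs to 22 N. I'll back off and raise the tool.

Emit:
servo_tool(fingers=[-1,-1,-1,-1,-1,-1,-1,-1], offset=[[4,0,0],[10,0,0],[20,0,0],[35,0,0],[45,0,-35],[45,0,-80],[45,0,-125],[45,0,-170]], dr=[[0,0,0],[0,0,0],[0,0,0],[0,0,0],[0,0,0],[0,0,0],[0,0,0],[0,0,0]])

```text
t: 6.15
position: [0.4651, 0.0027, 0.2259]
tcp_rot: [0.001, 0.147, 0.989, 0.0]
ft_force: [0.9, -0.0, -0.8]
gripper_width: 0.004
```

```bash
python3 - <<'E'
from h import *
s=st()
f=snap('side','side4');a=f['image'][190:300,240:390,::-1]
cv2.imwrite('pics/z4.png',cv2.resize(a,None,fx=5,fy=5,interpolation=cv2.INTER_CUBIC)); s=st()
print(off(s,(-90,80,255)),s['joint_positions'].round(2))
E
```

```text
t 6.15 hold mm [-90.7   9.8 225.9] F [ 0.8  0.3 -0.8] hdg y 73.08 w 0.004
t 6.2 hold mm [-86.8  10.8 232.3] F [2.  0.7 4.9] hdg y 73.03 w 0.003
[  3.   69.3 -22.4] [-0.37  0.23  0.32  2.03 -0.09  0.88  1.27]
```

View pics/z4.png

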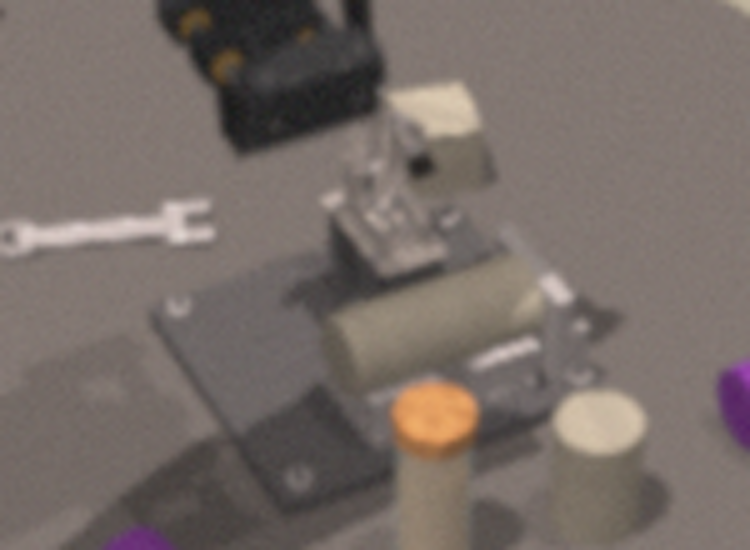

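The core's far end at crop pixel (540,290) meets the stop plate, it sits level in the V, and the bystanders haven't moved. Next I'll turn 90° and move to the core side of the grip.

Emit:
servo_tool(fingers=[-1,-1,-1,-1,-1,-1,-1,-1], offset=[[0,0,-20],[-10,0,-35],[-30,10,-35],[-50,25,-35],[-70,40,-35],[-90,55,-35],[-110,68,-35],[-120,75,-35]], dr=[[0,0,8],[0,0,16],[0,0,24],[0,0,32],[0,0,40],[0,0,48],[0,0,56],[0,0,64]])

```text
t: 7.0
position: [0.6035, 0.0406, 0.2588]
tcp_rot: [0.001, 0.651, 0.759, 0.001]
ft_force: [0.3, -0.1, 0.5]
gripper_width: 0.01
```

Emit:
servo_tool(fingers=[-1,-1,-1,-1,-1], offset=[[0,0,0],[0,0,0],[0,0,0],[0,0,0],[0,0,0]], dr=[[0,0,8],[0,0,16],[0,0,24],[0,0,26],[0,0,26]])

```text
t: 7.5
position: [0.6018, 0.0398, 0.2588]
tcp_rot: [0.001, 0.803, 0.596, 0.0]
ft_force: [-0.3, 0.2, 0.6]
gripper_width: 0.008
```

```bash
python3 - <<'E'
from h import *
s=st()
f=snap('side','side5');a=f['image'][130:270,240:390,::-1]
cv2.imwrite('pics/z5.png',cv2.resize(a,None,fx=4,fy=4,interpolation=cv2.INTER_CUBIC)); s=st()
print(off(s,(30,92,194)),s['joint_positions'].round(2))
E
```

```text
t 7.5 hold mm [ 29.4  85.  258.8] F [-0.4  0.1  0.6] hdg y -16.9 w 0.008
t 7.55 hold mm [ 29.3  85.  258.9] F [0.2 0.4 1.2] hdg y -16.83 w 0.005
[ 7.   0.6 64.9] [-0.58  0.49  0.61  1.68 -0.31  1.07 -0.17]
```

View pics/z5.png

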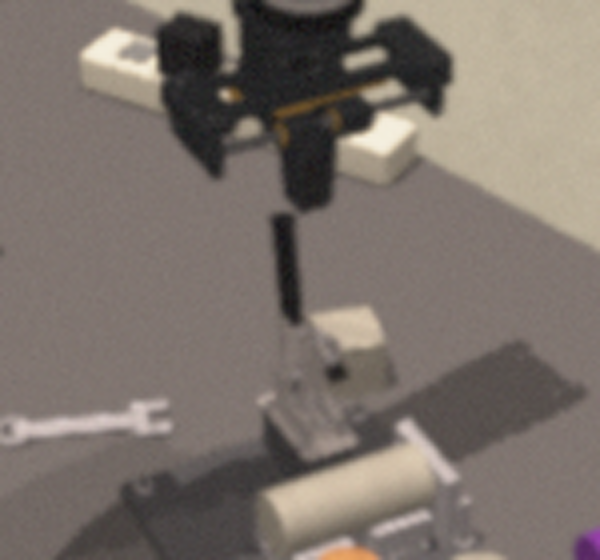

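The closed fingers are at (308,190) in the crop, just on the core side of the grip top at (283,220). The way down is clear.

Emit:
servo_tool(fingers=[-1,-1,-1,-1], offset=[[2,0,25],[4,0,50],[5,0,65],[5,0,65]], dr=[[0,0,0],[0,0,0],[0,0,0],[0,0,0]])

```text
t: 7.95
position: [0.6017, 0.0447, 0.1918]
tcp_rot: [-0.001, 0.803, 0.596, -0.002]
ft_force: [-0.4, 0.7, -0.5]
gripper_width: 0.005
```

```bash
python3 - <<'E'
from h import *
s=st()
# path of TCP for contact radius r, half grip 9.5, finger half 9
p0=(s['position']-O)@H*1000
for a in np.arange(1.4,0.05,-.1):
    r=100;y=105+r*np.cos(a)-9.5*np.sin(a)-9; z=91.5+r*np.sin(a)+9.5*np.cos(a)
    print(round(a,1),round(y-p0[1],1),round(p0[2]-z,1))
E
```

```text
t 7.95 hold mm [ 27.8  89.7 191.8] F [-0.6  0.5 -0.5] hdg y -16.84 w 0.005
1.4 14.0 0.2
1.3 23.9 1.4
1.2 33.7 3.7
1.1 43.2 6.9
1.0 52.4 11.1
0.9 61.0 16.1
0.8 69.2 22.0
0.7 76.7 28.7
0.6 83.5 36.0
0.5 89.5 44.1
0.4 94.7 52.7
0.3 99.1 61.7
0.2 102.4 71.2
0.1 104.9 80.9
```

Emit:
servo_tool(fingers=[-1,-1,-1,-1,-1,-1,-1,-1], offset=[[7,0,0],[14,0,0],[19,0,1],[24,0,1.5],[29,0,2.5],[34,0,4],[39,0,5.5],[43,0,7]], dr=[[0,0,0],[0,0,0],[0,0,0],[0,0,0],[0,0,0],[0,0,0],[0,0,0],[0,0,0]])

```text
t: 8.75
position: [0.6165, 0.0849, 0.1883]
tcp_rot: [0.001, 0.803, 0.595, 0.001]
ft_force: [-1.7, -2.7, 7.3]
gripper_width: 0.005
```

```bash
python3 - <<'E'
from h import *
s=st()
f=snap('side','side6');a=f['image'][130:270,240:390,::-1]
cv2.imwrite('pics/z6.png',cv2.resize(a,None,fx=4,fy=4,interpolation=cv2.INTER_CUBIC))
E
```

```text
t 8.75 hold mm [ 30.3 132.4 188.3] F [-0.8 -3.1  7.3] hdg y -16.93 w 0.005
```

View pics/z6.png

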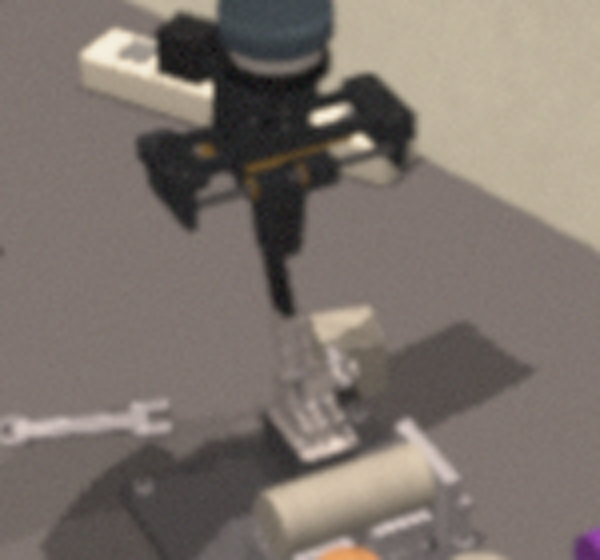

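The fingers are pushing the grip over: the handle leans outwards at (270,260) and the arm is starting to swing. I'll carry on along the arc.

Emit:
servo_tool(fingers=[-1,-1,-1,-1,-1,-1,-1,-1], offset=[[5,0,2],[9,0,4],[14,0,6.5],[18,0,9],[22,0,12],[26,0,15],[30,0,18.5],[34,0,22]], dr=[[0,0,0],[0,0,0],[0,0,0],[0,0,0],[0,0,0],[0,0,0],[0,0,0],[0,0,0]])

```text
t: 9.6
position: [0.6261, 0.1187, 0.1651]
tcp_rot: [0.0, 0.803, 0.596, 0.001]
ft_force: [1.1, -0.2, 1.9]
gripper_width: 0.004
```

Emit:
servo_tool(fingers=[-1,-1,-1,-1,-1,-1,-1,-1], offset=[[4,0,3.5],[7,0,7],[10,0,11],[13,0,15],[16,0,19],[18,0,23],[20,0,28],[22,0,32]], dr=[[0,0,0],[0,0,0],[0,0,0],[0,0,0],[0,0,0],[0,0,0],[0,0,0],[0,0,0]])

```text
t: 10.4
position: [0.6316, 0.1393, 0.1322]
tcp_rot: [-0.0, 0.803, 0.596, -0.0]
ft_force: [0.3, -0.3, -0.3]
gripper_width: 0.004
```

```bash
python3 - <<'E'
from h import *
s=st()
f=snap('side','side7');a=f['image'][130:270,240:390,::-1]
cv2.imwrite('pics/z7.png',cv2.resize(a,None,fx=4,fy=4,interpolation=cv2.INTER_CUBIC));s=st()
E
```

```text
t 10.4 hold mm [ 29.  188.9 132.2] F [ 0.4 -0.2 -0.3] hdg y -16.9 w 0.004
t 10.45 hold mm [ 28.5 189.2 131.6] F [-0.   0.5 -1. ] hdg y -16.88 w 0.009
```

View pics/z7.png

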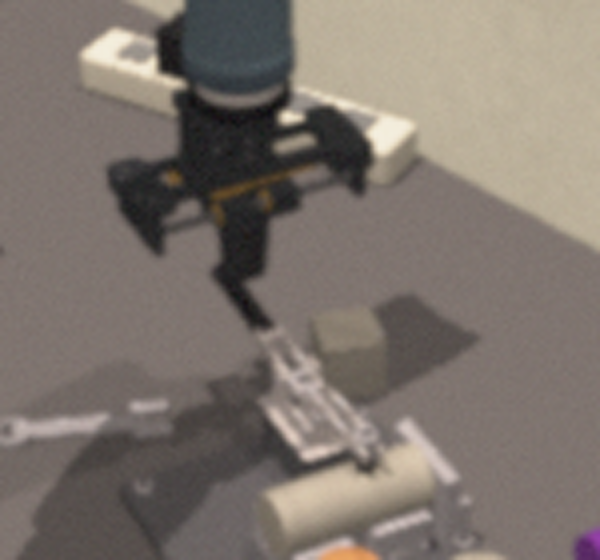

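The handle is over, the arm is down with the pad on the core at (370,460), and the force is about 0, so it has snapped away from the fingers. I'll nudge it down gently to confirm it's seated.

Emit:
servo_tool(fingers=[-1,-1,-1,-1,-1], offset=[[3,0,6],[5,0,12],[6,0,16],[6,0,19],[6,0,21]], dr=[[0,0,0],[0,0,0],[0,0,0],[0,0,0],[0,0,0]])

```text
t: 10.95
position: [0.6334, 0.1449, 0.1114]
tcp_rot: [-0.0, 0.803, 0.596, -0.0]
ft_force: [-0.5, 0.1, 0.5]
gripper_width: 0.004
```

```bash
python3 - <<'E'
from h import *
s=st()
E
```

```text
t 10.95 hold mm [ 29.  194.7 111.4] F [-0.5 -0.1  0.5] hdg y -16.9 w 0.004
```

Emit:
servo_tool(fingers=[-1,-1,-1], offset=[[0,0,1.5],[0,0,3],[0,0,3.5]], dr=[[0,0,0],[0,0,0],[0,0,0]])

```text
t: 11.25
position: [0.6337, 0.1449, 0.1097]
tcp_rot: [-0.0, 0.803, 0.595, 0.0]
ft_force: [-5.9, -0.2, 12.2]
gripper_width: 0.004
```

Emit:
servo_tool(fingers=[-1,-1,-1,-1,-1,-1], offset=[[0,0,-10],[0,0,-40],[0,0,-80],[0,40,-120],[0,80,-150],[0,80,-150]], dr=[[0,0,0],[0,0,0],[0,0,0],[0,0,0],[0,0,0],[0,0,0]])

```text
t: 11.85
position: [0.7151, 0.1189, 0.2636]
tcp_rot: [0.004, 0.804, 0.595, 0.004]
ft_force: [0.4, -0.7, 0.5]
gripper_width: 0.004
```

Emit:
servo_tool(fingers=[-1,-1,-1,-1,-1,-1], offset=[[40,0,0],[80,0,0],[120,0,0],[160,0,0],[200,0,0],[200,0,0]], dr=[[0,0,0],[0,0,0],[0,0,0],[0,0,0],[0,0,0],[0,0,0]])

```text
t: 12.45
position: [0.7665, 0.3211, 0.2557]
tcp_rot: [-0.002, 0.801, 0.599, 0.0]
ft_force: [-0.8, 0.5, -0.5]
gripper_width: 0.002
```

```bash
python3 - <<'E'
from h import *
s=st()
f=snap('side','side8');a=f['image'][160:300,240:400,::-1]
g=snap('top','top8');b=g['image'][170:310,220:380,::-1]
for i,x in((8,a),(9,b)): cv2.imwrite(f'pics/z{i}.png',cv2.resize(x,None,fx=4.2,fy=4.2,interpolation=cv2.INTER_CUBIC))
# expected pixels in zoom
pts={'tip locked':(30,105+131*np.cos(.1),91.5+131*np.sin(.1)),'pivot':(30,105,91.5),'pad':(30,0,87),'core near top':(-45,0,82),'core far top':(75,0,82),'stop top':(75,0,78)}
for k,p in pts.items(): print(k,((proj(f,w(p))[0]-[240,160])*4.2).round(),((proj(g,w(p))[0]-[220,170])*4.2).round())
E
```

```text
t 12.45 hold mm [105.1 402.1 255.7] F [-0.9  0.2 -0.5] hdg y -16.44 w 0.002
tip locked [225. 157.] [-13. 142.]
pivot [306. 268.] [205. 203.]
pad [378. 360.] [380. 250.]
core near top [279. 400.] [347. 375.]
core far top [435. 345.] [400. 179.]
stop top [435. 350.] [400. 181.]
```

View pics/z8.png

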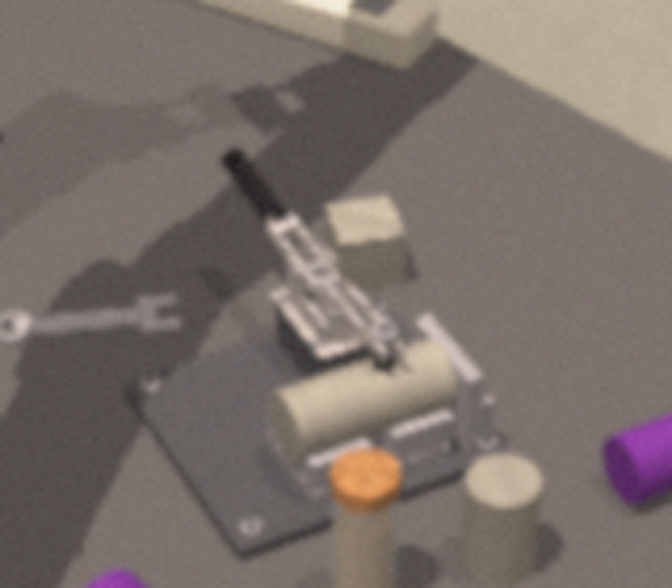

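View pics/z9.png

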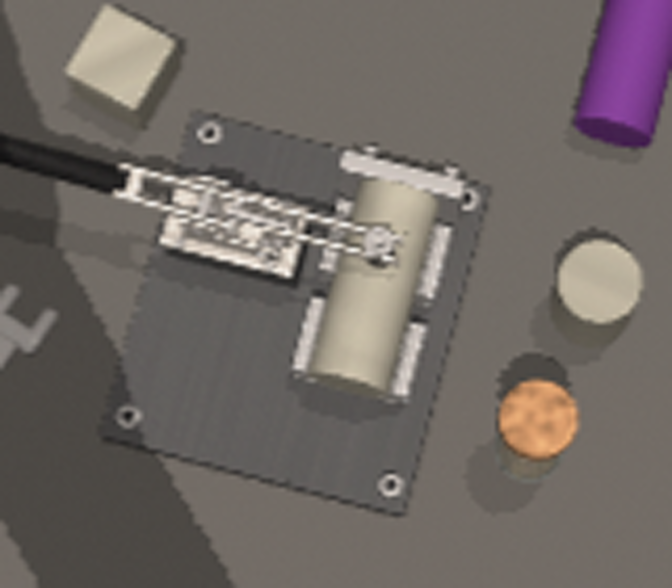

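Both views show the handle lying over, its tip at side pixel (233,155) against (225,157) predicted for locked. The pad is on the core axis at top pixel (380,245), against (380,250) predicted. The core's far end is flush with the stop plate and the bystanders are at their starting pixels. Handing in.

```bash
python3 - <<'E'
from h import *
s=st(); print(np.abs(s['joint_vel']).max()); job_done()
E
```

```text
t 12.55 hold mm [108.1 395.4 256.8] F [-0.4 -0.1 -0.6] hdg y -16.81 w 0.005
0.032467326635839976
the job is handed in; nothing more can be done
```

The core is home against the stop plate and the toggle clamp is locked with its rubber tip on the core. I handed the job in at about 12.5 s of the 54 s allowed.

- **Core:** I pushed it along the V-blocks with the closed fingertips. The fingers stopped at holder x −54.2 mm (−54 expected when home) and stayed there as the force rose to about 22 N. The top view then showed the core's end flush with the plate.
- **Clamp:** I swept the handle over its arc until it snapped away from the fingers. A light press of about 12 N met a firm stop at a fingertip height of 109.7 mm, the height expected for the locked handle. After I backed off, both cameras still showed it locked and the pad over the core's axis. The handle tip was about 2 px from its predicted position.
- **Bystanders:** The jar, short core, cube and spanner beside the holder were where they started in the last pictures. I did not re-measure jar_b, jar_c or tub_a at the end; the arm stayed well above their height near them.
- **Disagreements:** The two cameras placed the fixture up to about 7 mm apart (mostly 3–6 mm). While pushing, the force along the core sometimes read 12–15 N with 10–12 N vertical, above the stated 3–9 N. I put that down to rubbing at the fingertips, and the core stayed level in the V-blocks throughout.

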